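# Transfer a row of specimens to the bench rack in the same order

### The job

Four patients' specimen containers stand in the wire rack, each behind its own test cassette. Move them all to the white plastic rack in the same order, counting in both racks from the end with the carrying handle (the one nearest the handle stays nearest the handle, and so on), one in each compartment, so that the row still matches the cassettes. Keep them upright, set each one down rather than dropping it in, and leave the cassettes where they lie.

Things in the scene. Friction and masses are not known exactly. Their poses are not given: they have to be found in the camera images.
- universal: Tall specimen container: round translucent body 28 mm in diameter, flat-bottomed, with a flat ribbed white screw cap 33 mm in diameter over the top 16 mm; 88 mm tall in all. Origin: centre of its underside; z up along it. Good grip: the body, 50 to 66 mm above its underside. About 40 g. At the start it stands upright in one of the four compartments of the wire rack; which one varies.
- dropper: Dropper bottle: white round flat-bottomed body 27 mm in diameter and 64 mm high, then a sloping shoulder and a narrow grey pointed nozzle cap (16 mm narrowing to 8 mm); 90 mm tall in all. Origin: centre of its underside; z up. Good grip: the body, 48 to 58 mm above its underside. About 35 g. At the start it stands upright in one of the four compartments of the wire rack; which one varies.
- slim_tube: Slim self-standing transport tube: translucent, 20 mm in diameter, flat-bottomed, with a grey ribbed screw cap 23 mm in diameter over the top 16 mm; 86 mm tall in all. Origin: centre of its underside; z up. Good grip: the body, 48 to 64 mm above its underside. About 28 g. At the start it stands upright in one of the four compartments of the wire rack; which one varies.
- squat_jar: Squat specimen jar: translucent body 32 mm in diameter and 50 mm high, flat-bottomed, under a wide white ribbed screw cap 42 mm in diameter and 18 mm high; 68 mm tall in all. Origin: centre of its underside; z up. Good grip: the cap, 57 to 60 mm above the underside. About 60 g. At the start it stands upright in one of the four compartments of the wire rack; which one varies.
- cassette_universal: The flat white test cassette (70 x 20 x 5 mm, loose, lying on the counter) that belongs to the tall universal container: it lies straight in front of the compartment in which that tall universal container stands at the start, its centre about 77 mm from the container's axis. All four cassettes look alike. Origin: centre of its underside; x along its length, pointing to the wire rack. It stays where it is.
- cassette_dropper: The flat white test cassette (70 x 20 x 5 mm, loose, lying on the counter) that belongs to the dropper bottle: it lies straight in front of the compartment in which that dropper bottle stands at the start, its centre about 77 mm from the container's axis. All four cassettes look alike. Origin: centre of its underside; x along its length, pointing to the wire rack. It stays where it is.
- cassette_slim_tube: The flat white test cassette (70 x 20 x 5 mm, loose, lying on the counter) that belongs to the slim tube: it lies straight in front of the compartment in which that slim tube stands at the start, its centre about 77 mm from the container's axis. All four cassettes look alike. Origin: centre of its underside; x along its length, pointing to the wire rack. It stays where it is.
- cassette_squat_jar: The flat white test cassette (70 x 20 x 5 mm, loose, lying on the counter) that belongs to the squat jar: it lies straight in front of the compartment in which that squat jar stands at the start, its centre about 77 mm from the container's axis. All four cassettes look alike. Origin: centre of its underside; x along its length, pointing to the wire rack. It stays where it is.
- wire_rack: Steel wire rack holding the containers at the start, fixed, any yaw, 64 x 216 mm. Four compartments in a row along its y axis, centres at x 0, y +78 (first), +26, -26, -78 mm; 48 mm square openings. Origin: centre of underside; floor 4 mm, rim 30 mm above it. Handle end is +y: a wire loop with black grip sticks out 40 mm there, up to 48 mm high. The cassettes lie along its -x side.
- bench_rack: White moulded plastic rack (grey floor) to be filled, fixed, any yaw, 68 x 216 mm, empty at the start. Four compartments in a row along its y axis, centres at x 0, y +78 (first), +26, -26, -78 mm; 48 mm square openings. Origin: centre of underside; floor 4 mm, rim 30 mm above it. Handle end is +y: a flat grip tab with a finger opening sticks out 40 mm there, 30 mm high.

How it is judged:
By the outcome, as a careful person would: the job done as asked, in the order asked, and still so for the second after the job is handed in, with the robot touching nothing.
It also fails if it takes over 102 s, if anything falls off the work surface, if the arm or the gripper's body presses on something with over 40 N, if the wrist force passes 120 N, or if a joint passes its speed limit or range.

### The arm

A 6-joint arm with a two-finger parallel gripper is mounted at the origin on the work surface. World frame = base frame: x ahead of the robot, y to its left, z up, the work surface at z = 0. Lengths are in m, angles in rad, forces in N, time in s.
With the tool pointing down it reaches from about 0.375 to 0.975 m from the base axis. Payload 3.8 kg.
Tool frame: the origin (TCP) lies midway between the tips of the shut fingers; the grasp point (between the pads) lies 19 mm behind it; z points along the fingers, y is the line along which they close (so a half turn about z gives the same grasp; the last joint's range is limited). The gripper opens to 85 mm and grips with 20 to 120 N. Pads are 22 mm wide; open, the fingers measure 114 mm over their backs; the gripper's body (76 mm by 85 mm) begins 54 mm behind the grasp point. The pads swing forward as they close: fully open they stand 13 mm farther back than shut.
Start: joints at [-1.266, 0.264, 1.604, -0, 1.274, -0.037], TCP at [0.226, -0.636, 0.231] pointing down, gripper open.
Joint ranges: [-2.63, 2.63], [-0.94, 2.18], [0.31, 2.57], [-1.31, 4.45], [0, 2.66], [-2.55, 2.55]. Speed limits (rad/s): [2.57, 2.57, 3.14, 3.14, 3.14, 3.14].

### API

Orientations are given as a rotation vector (axis times angle).
In Python, from workcell import bot gives the robot as it stands.
- The arm moves only by the tool servo_tool, never from a script. Its argument "series" is a list of rows, each a list of 7 numbers: the shift along the world's x, y, z in units of 0.15 m (1.0 is 0.15 m), then the turn, a rotation vector about the world's x, y, z in units of 180 degrees (1.0 is 180 degrees), then the closure, from 0 (fully open) to 1 (shut). A call has 1 to 20 rows; each row is the pose to reach, as a shift and turn from the pose commanded when the call began, turning the shorter way round; what a row does not reach only later rows make up. A row lasts 1/10 s, in which the tool goes at most 50 mm and 8.59 degrees, less where a joint would pass 70% of its speed; a pose out of reach is approached as far as the arm can. A call with a number of a shift or a turn outside -1 to 1 is refused whole. A call with a gripper value outside its range is refused whole. The fingers move at their own pace and stop on an object; "newtons" is the grip in N (left out, the last holds). Time passes only in rows, so rows that repeat a pose let the fingers close. It gives the time, the measured TCP pose, the force, the opening and the grip force at its end, in the units of the state.
- bot.read_state(): the state, without advancing time (a new reading comes with each control period).
- bot.read_camera(name): name is "scene" or "top" or "wrist"; returns the picture (480x640x3 uint8, red, green, blue); there is no depth.
- bot.camera_info(name): a dict with "vertical_fov" (degrees; the focal length in pixels is half the picture's height over the tangent of half this angle, whatever the lens; pixels are square), "cx", "cy" (the principal point, pixels), "R" (3x3) and "t" (3): a world point X has camera coordinates R X + t. Camera axes: x right, y down, z forward; pixel columns grow to the right and rows downward; lengths in m; the calibration is good to about 2 mm. A picture is of the moment at which its call begins: read the wrist's pose just before it. camera_info takes no time and is no camera call; for the wrist camera it gives the pose at the moment of the call.
- bot.finish_job(): hands the job in; it is judged then, once.
Trained networks look in the newest picture that a camera, given by its name, has taken for a name from the list of things; names that differ only in an ending like _2 or _b are one class to them, and where a whole thing is asked for, a point or a joint stands for the part that bears it (a point fixed in the world has none). Each returns a list of dicts, best first, with "score" (0 to 1); they miss things now and then, are a little off and sometimes report something else, mostly with a low value. They report only what shows in the picture. A call takes as long as a camera call.
- bot.recognise(target, camera): "box" ([left, top, right, bottom] as shares, 0 to 1, of the picture: columns of its width, rows of its height, round what is visible of it).
- bot.trace(target, camera): "mask" (480x640 bool, what is visible of it) and "box" ([left, top, right, bottom] as shares, 0 to 1, of the picture: columns of its width, rows of its height, round what is visible of it).
- bot.mark_of(target, camera): "at" ([row, column] as shares, 0 to 1, of the picture: columns of its width, rows of its height: a listed point, or the origin of a listed thing).
The state is a dict: "time": time; "q": joint angles; "joint_vel": joint speeds; "joint_torque": joint torques, N m; "tool_pos": TCP position; "tcp_rot": TCP orientation; "wrist_force": force on the tool from outside, world axes, zero at the start; "torque": the same for the moment, N m; "width": opening from 0.0 (shut) to 1.0 (fully open); "grip_force": force on a finger pad.
Only numpy, scipy, OpenCV 4.12 (cv2) and the standard library are available. Lean on these libraries where they do the work, as an engineer would, in place of code of your own. Each camera call takes 0.05 s, during which the arm holds its last target. There are 200 camera calls.

## Working session

There is one attempt and no reset: what is moved stays moved. The work goes in short steps, Python scripts to look and compute and a tool call to move; the robot and the scene stay as the last step left them, time stands still between calls to the robot, and variables do not carry over. Pictures are saved under pics/ and viewed, at most 14 in all, crops included, and the job is handed in when it is done.

Besides the shell and the picture viewer there is one more tool, called after "Request:" by a JSON object that holds its "op" and its "data". servo_tool: Moves the arm, as the interface text tells. Shifts and turns lie within -1 to 1; 1 stands for 0.15 m of shift or 180 degrees of turn. Its arguments: {"type":"object","properties":{"series":{"type":"array","items":{"type":"array","items":{"type":"number"}}},"newtons":{"type":"number"}},"required":["series"]}

```bash
mkdir -p pics; ls; python3 - <<'E'
from workcell import bot
import cv2,numpy as np
print(bot.read_state())
for c in ["scene","top"]:
    im=bot.read_camera(c); cv2.imwrite(f"pics/{c}0.png",im[:,:,::-1])
    i=bot.camera_info(c); print(c,i)
    for n in ["universal","dropper","slim_tube","squat_jar","wire_rack","bench_rack","cassette_universal"]:
        print(n,[(round(d["score"],2),np.round(np.array(d["at"])*[480,640],1).tolist()) for d in bot.mark_of(n,c)][:5])
E
```

```text
pics
{'time': 0.0, 'q': array([-1.26587951e+00,  2.64743250e-01,  1.60535375e+00,  7.28200143e-06,
        1.27368467e+00, -3.69217501e-02]), 'joint_vel': array([-0.00090264, -0.00194759, -0.00027889,  0.00105125, -0.00050792,
        0.00089956]), 'joint_torque': array([ 1.61177035e-03, -5.15105081e+01, -3.67315793e+01,  2.66331808e-04,
        1.26299678e-02,  1.68895202e-06]), 'tool_pos': array([ 0.22604535, -0.63526686,  0.22997962]), 'tcp_rot': array([-3.09367780e+00, -5.33975725e-01,  4.48226033e-04]), 'wrist_force': array([-0.0434393 ,  0.08949822, -0.36484325]), 'torque': array([-0.02651159, -0.01965063,  0.01570931]), 'grip_force': 0.0, 'width': 1.0038687611810104}
scene {'vertical_fov': 50.04139455286444, 'cx': 315.75278084839505, 'cy': 244.92126692974682, 'R': array([[ 0.21454863,  0.97655387, -0.01764735],
       [ 0.71710437, -0.16976321, -0.67597468],
       [-0.66312156,  0.13237446, -0.73671351]]), 't': array([-0.09291657, -0.36086452,  1.34561419])}
universal [(0.74, [252.0, 194.1]), (0.58, [271.2, 210.5])]
dropper [(0.84, [285.5, 223.7])]
slim_tube [(0.66, [306.2, 237.0])]
squat_jar [(0.65, [269.8, 213.5])]
wire_rack [(0.96, [283.7, 219.4])]
bench_rack [(0.81, [244.6, 444.9])]
cassette_universal [(0.89, [270.2, 161.2])]
top {'vertical_fov': 48.79435030570302, 'cx': 317.65653680179327, 'cy': 239.48030968472276, 'R': array([[-0.00136856, -0.99966492,  0.02584918],
       [-0.99262982, -0.00177435, -0.12117301],
       [ 0.12117827, -0.0258245 , -0.99229478]]), 't': array([-0.03460297,  0.54832182,  0.9225357 ])}
universal [(0.86, [280.3, 428.5])]
dropper [(0.58, [232.7, 407.6])]
slim_tube [(0.63, [203.4, 395.5])]
squat_jar [(0.68, [255.3, 417.8]), (0.43, [241.0, 452.5])]
wire_rack [(0.73, [241.1, 410.9])]
bench_rack [(0.94, [234.0, 178.8]), (0.67, [264.8, 466.3])]
cassette_universal [(0.85, [264.4, 469.3])]
```

View pics/top0.png

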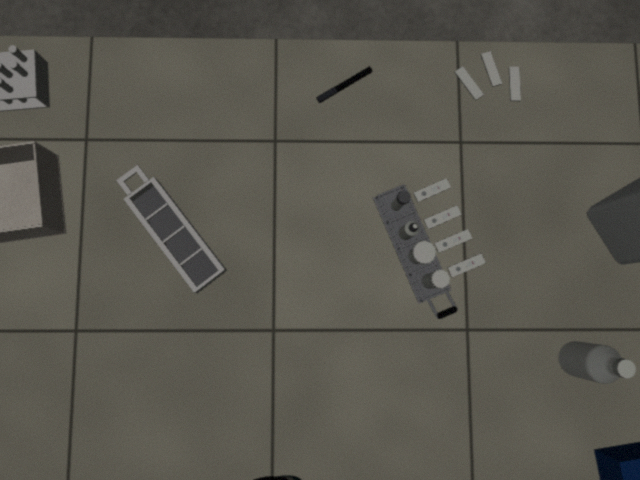

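View pics/scene0.png

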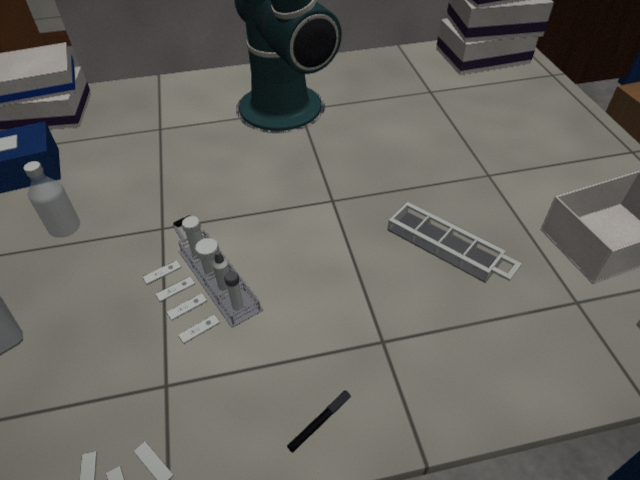

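Top view: the wire rack's handle is at about (447,312). Counting from it, the order is universal (440,279), jar (424,252), dropper (412,230), slim tube (402,198). The white rack's tab is at about (132,178).

```bash
cat > h.py <<'E'
from workcell import bot
import cv2,numpy as np
from scipy.optimize import least_squares,minimize
def K(i): f=240/np.tan(np.radians(i["vertical_fov"]/2)); return f,i["cx"],i["cy"]
def proj(i,X):
    f,cx,cy=K(i); c=np.atleast_2d(X)@np.array(i["R"]).T+i["t"]; return np.c_[f*c[:,0]/c[:,2]+cx,f*c[:,1]/c[:,2]+cy]
def back(i,u,v,z):
    f,cx,cy=K(i); R=np.array(i["R"]); d=R.T@np.array([(u-cx)/f,(v-cy)/f,1]); o=-R.T@np.array(i["t"]); return o+d*(z-o[2])/d[2]
def trace(n,c):
    r=bot.trace(n,c); return r[0]["mask"].astype(np.uint8),r[0]["score"]
def world(p,P):
    c,s=np.cos(p[2]),np.sin(p[2]); P=np.asarray(P,float); return np.c_[p[0]+c*P[:,0]-s*P[:,1],p[1]+s*P[:,0]+c*P[:,1],P[:,2]]
E
python3 - <<'E'
from h import *
t=bot.camera_info("top"); s=bot.camera_info("scene")
for n,u,v,z in [("wire uni",428.5,280.3,.004),("slim",395.5,203.4,.004),("wirec",410.9,241.1,0),("bench",178.8,234,0),("tab",133,180,.03),("benchfar",208,283,.03),("jar cap",424,252,.072),("uni cap",440,279,.092),("slim cap",402,198,.09),("drop tip",413,227,.094)]:
    print(n,back(t,u,v,z).round(4))
for n,u,v in [("wire",219.4,283.7),("bench",444.9,244.6)]: print("scene",n,back(s,u,v,0).round(4))
E
```

```text
wire uni [ 0.476 -0.241  0.004]
slim [ 0.6208 -0.1823  0.004 ]
wirec [ 0.5497 -0.2107  0.    ]
bench [0.5623 0.2232 0.    ]
tab [0.6574 0.302  0.03  ]
benchfar [0.4701 0.1615 0.03  ]
jar cap [ 0.5221 -0.2184  0.072 ]
uni cap [ 0.4743 -0.2399  0.092 ]
slim cap [ 0.6138 -0.1786  0.09  ]
drop tip [ 0.5627 -0.1956  0.094 ]
scene wire [ 0.5537 -0.2089  0.    ]
scene bench [0.5572 0.2317 0.    ]
```

Request:
{"op": "servo_tool", "data": {"series": [[0.2,0.2,0.33,0,0,0,0],[0.45,0.45,0.6,0,0,0,0],[0.7,0.7,0.8,0,0,0,0],[1,1,0.8,0,0,0,0],[1,1,0.8,0,0,0,0]]}}

```text
time: 1.3
tool_pos: [0.3761, -0.4863, 0.3528]
tcp_rot: [3.094, 0.532, 0.002]
wrist_force: [0.8, -0.9, -0.1]
width: 0.995
grip_force: 0.0
```

Request:
{"op": "servo_tool", "data": {"series": [[0.3,0.3,0.0,0,0,0.01,0],[0.6,0.6,0.0,0,0,0.01,0],[0.8,0.9,0,0,0,0.01,0],[0.8,1,0,0,0,0.01,0],[0.8,1,0,0,0,0.01,0]]}}

```text
time: 1.8
tool_pos: [0.4975, -0.3324, 0.3512]
tcp_rot: [-3.084, -0.592, -0.003]
wrist_force: [0.2, 0.2, 0.6]
width: 1.001
grip_force: 0.0
```

```bash
python3 - <<'E'
from h import *
st=bot.read_state(); print(st["time"],st["tool_pos"],st["tcp_rot"],st["q"])
i=bot.camera_info("wrist"); im=bot.read_camera("wrist"); cv2.imwrite("pics/w1.png",im[:,:,::-1])
R=np.array(i["R"]); print("cam pos",-R.T@i["t"],"fwd",R[2],i["vertical_fov"])
print(proj(i,[[.55,-.21,0],[.475,-.24,0],[.62,-.18,0]]))
E
```

```text
1.8 [ 0.49752955 -0.33235315  0.35119677] [-3.08358242e+00 -5.91786774e-01 -2.77291755e-03] [-0.63199789  0.06877953  1.6122758   0.00249074  1.46060593  0.55930464]
cam pos [ 0.56263027 -0.3065139   0.49313333] fwd [-0.25738014 -0.10044765 -0.9610753 ] 62.77370165859099
[[240.30899885 105.85114966]
 [243.97374338 174.3110181 ]
 [234.88408912  35.06349589]]
```

View pics/w1.png

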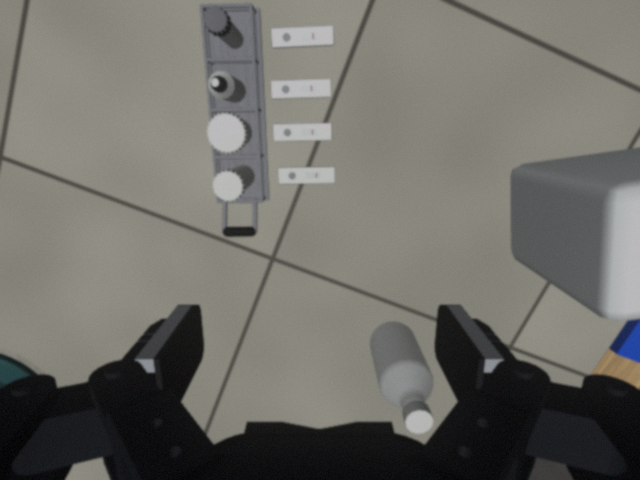

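The wire rack runs from (225,15) to (240,200) with its handle at (238,230), and the order matches what I read from the top view. I'll centre the camera over it and measure.

Request:
{"op": "servo_tool", "data": {"series": [[0.3,0.3,0.0,0,0,0,0],[0.6,0.6,-0.1,0,0,0,0],[0.67,0.85,-0.2,0,0,0,0],[0.67,0.85,-0.2,0,0,0,0],[0.67,0.85,-0.2,0,0,0,0]]}}

```text
time: 2.35
tool_pos: [0.5955, -0.2085, 0.3192]
tcp_rot: [-3.085, -0.586, 0.004]
wrist_force: [-0.2, -0.9, -0.5]
width: 1.003
grip_force: 0.0
```

```bash
python3 - <<'E'
from h import *
st=bot.read_state(); print(st["time"],st["tool_pos"],st["tcp_rot"])
i=bot.camera_info("wrist"); im=bot.read_camera("wrist"); cv2.imwrite("pics/w2.png",im[:,:,::-1])
import pickle; pickle.dump(i,open("w2.pkl","wb"))
tops=dict(universal=.092,dropper=.094,slim_tube=.090,squat_jar=.072)
for n,z in tops.items():
    m,sc=trace(n,"wrist"); ys,xs=np.nonzero(m)
    mk=bot.mark_of(n,"wrist")[0]; v,u=np.array(mk["at"])*[480,640]
    print(n,round(sc,2),"bbox",xs.min(),ys.min(),xs.max(),ys.max(),"mark",round(u),round(v),round(mk["score"],2),"origin",back(i,u,v,.004).round(4))
mk=bot.mark_of("wire_rack","wrist")[0]; v,u=np.array(mk["at"])*[480,640]; print("rack",mk["score"],u,v,back(i,u,v,0).round(4))
E
```

```text
2.35 [ 0.59550942 -0.20845212  0.31917339] [-3.08503753 -0.58624257  0.0039604 ]Traceback (most recent call last):
  File "<stdin>", line 8, in <module>
IndexError: list index out of range
```

View pics/w2.png

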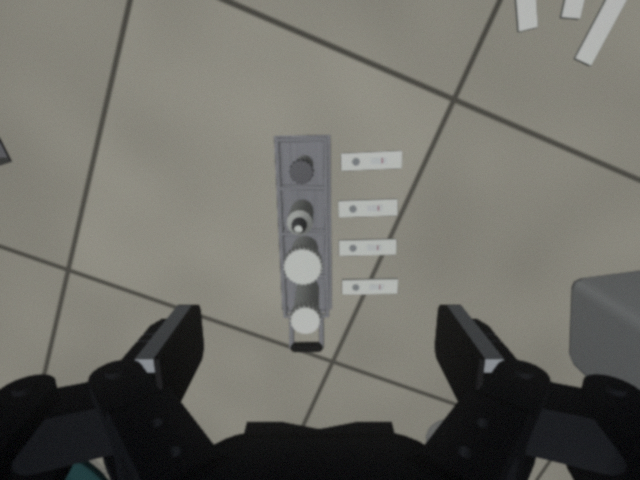

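The rack spans rows 136–316 and columns 276–330. The cap centres are near universal (305,320), jar (303,267), dropper tip (298,228) and slim tube (302,170).

```bash
python3 - <<'E'
from h import *
import pickle; i=pickle.load(open("w2.pkl","rb"))
bot.read_camera("wrist")
H=dict(universal=(.092,305,320),dropper=(.094,298,228),slim_tube=(.090,302,170),squat_jar=(.072,303,267))
for n,(z,u,v) in H.items():
    r=bot.trace(n,"wrist"); mk=bot.mark_of(n,"wrist")
    print(n,"cap",back(i,u,v,z).round(4),
      "tr",[(round(d["score"],2),(np.array(d["box"])*[640,480,640,480]).round().tolist()) for d in r[:2]],
      "mk",[(round(d["score"],2),back(i,d["at"][1]*640,d["at"][0]*480,.004).round(4).tolist()) for d in mk[:2]])
for u,v in [(276,137),(330,136)]: print("corner",back(i,u,v,.03).round(4))
mk=bot.mark_of("wire_rack","wrist"); print([(d["score"],back(i,d["at"][1]*640,d["at"][0]*480,0)) for d in mk])
c=[]
for n in ["cassette_universal"]:
    for d in bot.recognise(n,"wrist")[:6]:
        b=np.array(d["box"])*[640,480,640,480]; print(round(d["score"],2),b.round(),back(i,(b[0]+b[2])/2,(b[1]+b[3])/2,.005).round(4))
im=cv2.imread("pics/w2.png")[120:360,220:420]; cv2.imwrite("pics/w2c.png",cv2.resize(im,None,fx=2.5,fy=2.5,interpolation=cv2.INTER_CUBIC))
print(bot.read_state()["time"])
E
```

```text
universal cap [ 0.4749 -0.2398  0.092 ] tr [(0.77, [288.0, 276.0, 318.0, 331.0])] mk [(0.73, [0.5657, -0.1967, 0.004]), (0.6, [0.4784, -0.2355, 0.004])]
dropper cap [ 0.5651 -0.1981  0.094 ] tr [(0.93, [286.0, 198.0, 310.0, 235.0])] mk [(0.6, [0.564, -0.1976, 0.004]), (0.22, [0.4784, -0.2362, 0.004])]
slim_tube cap [ 0.6177 -0.182   0.09  ] tr [] mk [(0.55, [0.6145, -0.1782, 0.004])]
squat_jar cap [ 0.5216 -0.2188  0.072 ] tr [(0.94, [279.0, 235.0, 317.0, 283.0])] mk [(0.62, [0.5221, -0.2158, 0.004]), (0.28, [0.5459, -0.2017, 0.004])]
corner [ 0.6329 -0.1439  0.03  ]
corner [ 0.6549 -0.1968  0.03  ]
[(0.64, array([ 0.543817  , -0.20462434,  0.        ]))]
0.94 [339. 277. 396. 295.] [ 0.5038 -0.3091  0.005 ]
0.24 [  1. 144.   6. 165.] [0.4995 0.14   0.005 ]
3.05
```

View pics/w2c.png

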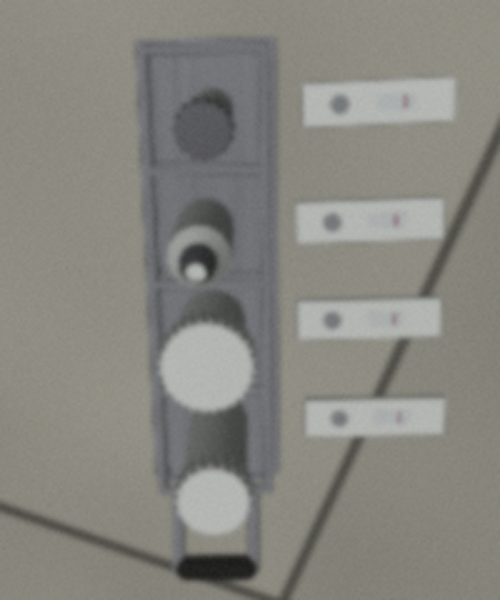

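Request:
{"op": "servo_tool", "data": {"series": [[0.133,0.183,-0.2,0,0,0,0],[0.133,0.183,-0.45,0,0,0,0],[0.133,0.183,-0.7,0,0,0,0],[0.133,0.183,-0.9,0,0,0,0],[0.133,0.183,-1,0,0,0,0],[0.133,0.183,-1,0,0,0,0],[0.133,0.183,-1,0,0,0,0]]}}

```text
time: 3.75
tool_pos: [0.6163, -0.1825, 0.1721]
tcp_rot: [3.086, 0.583, 0.002]
wrist_force: [0.0, 0.2, 0.4]
width: 1.006
grip_force: 0.0
```

```bash
python3 - <<'E'
from h import *
i=bot.camera_info("wrist"); im=bot.read_camera("wrist"); cv2.imwrite("pics/w3.png",im[:,:,::-1])
st=bot.read_state(); print(st["time"],st["tool_pos"],st["tcp_rot"])
p=st["tool_pos"]; from scipy.spatial.transform import Rotation as Ro
R=Ro.from_rotvec(st["tcp_rot"]).as_matrix(); print(R[:,1],R[:,2])
for z in (.09,.03): print("axis px at",z,proj(i,p+R[:,2]*((z-p[2])/R[2,2])))
E
```

```text
3.8 [ 0.6169042  -0.18270756  0.17310915] [3.08542474 0.5824901  0.00462649]
[ 0.36457785 -0.93117036  0.00218023] [ 0.00320412 -0.00108688 -0.99999428]
axis px at 0.09 [[320.1842009  247.76666058]]
axis px at 0.03 [[320.07058412 223.62399896]]
```

View pics/w3.png

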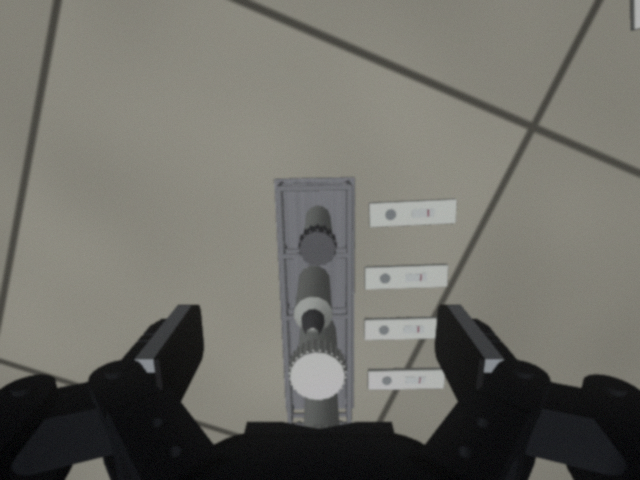

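The slim cap is at (318,246) and the tool axis projects to (320,248), so they are aligned. I'll descend and grip.

Request:
{"op": "servo_tool", "data": {"series": [[0,0,-0.25,0,0,0,0],[0,0,-0.5,0,0,0,0],[0,0,-0.7,0,0,0,0],[0,0,-0.82,0,0,0,0],[0,0,-0.88,0,0,0,0],[0,0,-0.88,0,0,0,0.3],[0,0,-0.88,0,0,0,0.6],[0,0,-0.88,0,0,0,1],[0,0,-0.88,0,0,0,1],[0,0,-0.88,0,0,0,1],[0,0,-0.88,0,0,0,1],[0,0,-0.88,0,0,0,1],[0,0,-0.88,0,0,0,1],[0,0,-0.88,0,0,0,1],[0,0,-0.88,0,0,0,1]], "newtons": 30}}

```text
time: 5.3
tool_pos: [0.6164, -0.1822, 0.0404]
tcp_rot: [3.087, 0.583, 0.003]
wrist_force: [-0.7, 0.9, 6.7]
width: 0.23
grip_force: 29.0
```

```bash
python3 - <<'E'
from h import *
st=bot.read_state(); print(st)
E
```

```text
{'time': 5.3, 'q': array([-3.26312212e-01,  3.77414067e-01,  1.83437939e+00,  4.94205789e-04,
        9.27978232e-01,  8.71022333e-01]), 'joint_vel': array([-9.11879692e-05,  8.68166281e-04, -2.14544081e-05,  9.51371834e-04,
        3.03439396e-04,  1.92954155e-03]), 'joint_torque': array([-7.74653368e-01, -4.80007052e+01, -2.89467198e+01, -3.31872795e-01,
       -4.76077963e-01, -5.36753887e-04]), 'tool_pos': array([ 0.61641928, -0.18216985,  0.04035957]), 'tcp_rot': array([3.08652607e+00, 5.82670405e-01, 2.79681103e-03]), 'wrist_force': array([-0.67559411,  0.94650696,  6.7467191 ]), 'torque': array([ 0.27429592,  0.18468872, -0.00047612]), 'grip_force': 29.022290110588074, 'width': 0.2304887931528286}
```

Request:
{"op": "servo_tool", "data": {"series": [[0,0,0.1,0,0,0,1],[0,0,0.25,0,0,0,1],[0,0,0.45,0,0,0,1],[0,0,0.7,0,0,0,1],[0,0,0.9,0,0,0,1],[0,0,1,0,0,0,1]]}}

```text
time: 5.9
tool_pos: [0.6172, -0.1829, 0.1935]
tcp_rot: [3.084, 0.582, 0.008]
wrist_force: [1.2, 0.6, -0.3]
width: 0.23
grip_force: 29.3
```

Request:
{"op": "servo_tool", "data": {"series": [[0,0.15,0.2,0,0,0,1],[-0.1,0.35,0.4,0,0,0.02,1],[-0.2,0.6,0.6,0,0,0.04,1],[-0.3,0.8,0.8,0,0,0.06,1],[-0.38,1,0.88,0,0,0.083,1]]}}

```text
time: 6.4
tool_pos: [0.5586, -0.0312, 0.3242]
tcp_rot: [2.982, 0.983, 0.006]
wrist_force: [-0.8, -0.2, 0.6]
width: 0.23
grip_force: 29.3
```

Request:
{"op": "servo_tool", "data": {"series": [[0,0.25,0,0,0,0,1],[0,0.5,0,0,0,0,1],[0,0.75,0,0,0,0,1],[0,1,0,0,0,0,1]]}}

```text
time: 6.8
tool_pos: [0.5577, 0.1191, 0.3203]
tcp_rot: [2.985, 0.979, -0.002]
wrist_force: [-0.4, 0.2, 0.1]
width: 0.236
grip_force: 29.3
```

Request:
{"op": "servo_tool", "data": {"series": [[0,0.2,0,0,0,0,1],[0,0.4,0,0,0,0,1],[0,0.6,0,0,0,0,1],[0,0.7,0,0,0,0,1],[0,0.7,0,0,0,0,1],[0,0.7,0,0,0,0,1]]}}

```text
time: 7.4
tool_pos: [0.5583, 0.222, 0.3204]
tcp_rot: [2.984, 0.98, -0.002]
wrist_force: [-0.1, -0.0, -0.7]
width: 0.228
grip_force: 29.3
```

```bash
python3 - <<'E'
from h import *
import pickle
i=bot.camera_info("wrist"); im=bot.read_camera("wrist"); cv2.imwrite("pics/w4.png",im[:,:,::-1]); pickle.dump(i,open("w4.pkl","wb"))
st=bot.read_state(); print(st["time"],st["tool_pos"],st["tcp_rot"],st["width"],st["grip_force"],st["wrist_force"])
E
```

```text
7.45 [0.55848163 0.22162635 0.32062562] [ 2.98448530e+00  9.78169603e-01 -1.21962255e-03] 0.23359442965039837 29.338103823247366 [-0.93954236 -0.13657428 -0.49474516]
```

View pics/w4.png

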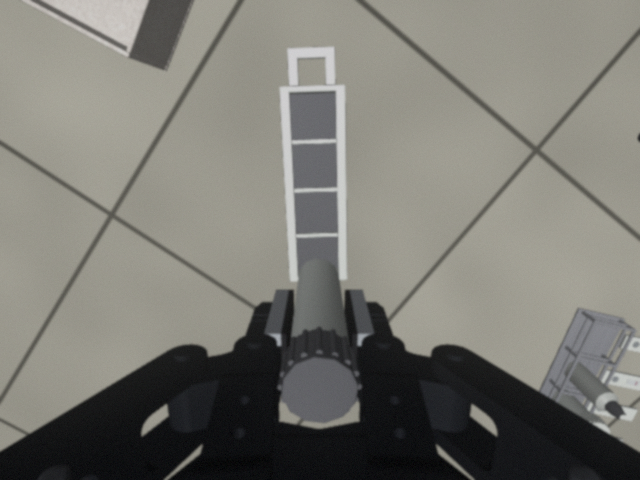

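The tube hangs straight between the pads. The white rack's rim corners are at about (280,87), (345,85), (346,278) and (291,280), with its tab at the top (312,65).

```bash
python3 - <<'E'
from h import *
import pickle
from scipy.optimize import least_squares
i=pickle.load(open("w4.pkl","rb"))
im=cv2.imread("pics/w4.png"); 
px=np.array([[280,87],[345,85],[346,279],[291,280]],float)
g=cv2.cvtColor(im,cv2.COLOR_BGR2GRAY)
# model: tab end is +y (top of image); tool +y dir = rack x sense unknown -> determine by order
M=np.array([[ .034,.108,.03],[-.034,.108,.03],[-.034,-.108,.03],[.034,-.108,.03]])
W=np.array([back(i,*p,.03) for p in px]); print(W.round(4))
for m in (M,M*[-1,1,1]):
    f=lambda p:(proj(i,world(p,m))-px).ravel()
    r=least_squares(f,[.56,.23,np.radians(-53)]); print(r.x,np.degrees(r.x[2]),r.cost,f(r.x).round(1))
    for y in (.078,.026,-.026,-.078): print(world(r.x,[[0,y,.004]]).round(4))
t=bot.camera_info("top"); print(proj(t,world(r.x,m)).round(0))
E
```

```text
[[0.6219 0.3187 0.03  ]
 [0.6631 0.2661 0.03  ]
 [0.4941 0.1354 0.03  ]
 [0.4546 0.1868 0.03  ]]
[ 0.55694658  0.22570076 -0.90701205] -51.96796269002984 7479.522687071328 [ 65.4  -1.5 -65.7   2.5 -56.2   3.8  56.4   1.2]
[[0.6184 0.2738 0.004 ]]
[[0.5774 0.2417 0.004 ]]
[[0.5365 0.2097 0.004 ]]
[[0.4955 0.1776 0.004 ]]
[ 0.55811759  0.22652347 -0.90815259] -52.0333104542767 4.987194151189011 [-0.6 -1.   0.6 -1.   1.3  1.1 -1.3  1.6]
[[0.6196 0.2745 0.004 ]]
[[0.5786 0.2425 0.004 ]]
[[0.5376 0.2105 0.004 ]]
[[0.4966 0.1785 0.004 ]]
[[122. 199.]
 [153. 176.]
 [224. 270.]
 [193. 293.]]
```

Request:
{"op": "servo_tool", "data": {"series": [[-0.1,-0.07,-0.2,0,0,0.009,1],[-0.25,-0.17,-0.45,0,0,0.009,1],[-0.35,-0.25,-0.7,0,0,0.009,1],[-0.413,-0.287,-0.9,0,0,0.009,1],[-0.413,-0.287,-1,0,0,0.009,1],[-0.413,-0.287,-1,0,0,0.009,1],[-0.413,-0.287,-1,0,0,0.009,1]]}}

```text
time: 8.15
tool_pos: [0.4982, 0.1798, 0.1723]
tcp_rot: [2.971, 1.02, 0.004]
wrist_force: [0.2, 0.6, 0.6]
width: 0.23
grip_force: 29.3
```

```bash
python3 - <<'E'
from h import *
i=bot.camera_info("wrist"); im=bot.read_camera("wrist"); cv2.imwrite("pics/w5.png",im[:,:,::-1])
st=bot.read_state(); print(st["time"],st["tool_pos"],st["tcp_rot"],st["width"],st["grip_force"],st["wrist_force"])
print(proj(i,[[.4966,.1785,.03]]))
E
```

```text
8.2 [0.49876589 0.18013721 0.17306005] [2.97101353 1.02062573 0.00598037] 0.2355516862237127 29.33294829010265 [-0.27522454  0.28655138  0.35328554]
[[319.17673398 227.62837828]]
```

View pics/w5.png

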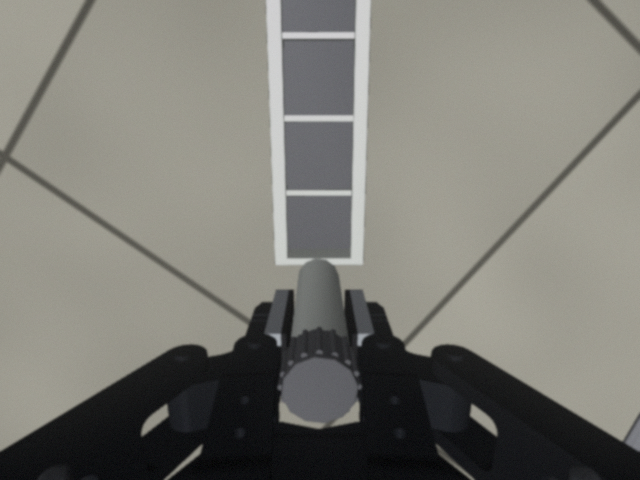

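The compartment centre lies at (319,227) as predicted, so I'll lower and release.

Request:
{"op": "servo_tool", "data": {"series": [[-0.005,-0.01,-0.2,0,0,0,1],[-0.005,-0.01,-0.4,0,0,0,1],[-0.005,-0.01,-0.6,0,0,0,1],[-0.005,-0.01,-0.75,0,0,0,1],[-0.005,-0.01,-0.82,0,0,0,1],[-0.005,-0.01,-0.86,0,0,0,1],[-0.005,-0.01,-0.873,0,0,0,1],[-0.005,-0.01,-0.877,0,0,0,1],[-0.005,-0.01,-0.88,0,0,0,1],[-0.005,-0.01,-0.88,0,0,0,1],[-0.005,-0.01,-0.88,0,0,0,1]]}}

```text
time: 9.3
tool_pos: [0.4971, 0.1787, 0.0403]
tcp_rot: [-2.971, -1.021, -0.005]
wrist_force: [0.2, -0.0, 5.5]
width: 0.231
grip_force: 29.2
```

Request:
{"op": "servo_tool", "data": {"series": [[0,0,0,0,0,0,0.8],[0,0,0,0,0,0,0.5],[0,0,0,0,0,0,0.2],[0,0,0,0,0,0,0],[0,0,0,0,0,0,0],[0,0,0,0,0,0,0],[0,0,0,0,0,0,0],[0,0,0.1,0,0,0,0],[0,0,0.3,0,0,0,0],[0,0,0.6,0,0,0,0],[0,0,0.9,0,0,0,0],[0,0,1,0,0,0,0]]}}

```text
time: 10.5
tool_pos: [0.4991, 0.1793, 0.196]
tcp_rot: [2.971, 1.021, 0.016]
wrist_force: [0.7, -0.2, 0.4]
width: 0.999
grip_force: 0.0
```

Request:
{"op": "servo_tool", "data": {"series": [[0,-0.25,0,0,0,-0.02,0],[0.1,-0.5,0,0,0,-0.04,0],[0.2,-0.75,0,0,0,-0.06,0],[0.2,-1,0,0,0,-0.092,0]]}}

```text
time: 10.9
tool_pos: [0.5271, 0.0268, 0.1898]
tcp_rot: [3.087, 0.578, 0.003]
wrist_force: [-0.1, 0.1, 0.2]
width: 1.003
grip_force: 0.0
```

Request:
{"op": "servo_tool", "data": {"series": [[0,-0.25,0,0,0,0,0],[0.1,-0.5,0,0,0,0,0],[0.2,-0.75,0,0,0,0,0],[0.25,-1,0,0,0,0,0],[0.25,-1.0,0,0,0,0,0]]}}

```text
time: 11.4
tool_pos: [0.564, -0.126, 0.1894]
tcp_rot: [3.086, 0.576, 0.001]
wrist_force: [-0.8, 0.2, 0.7]
width: 1.002
grip_force: 0.0
```

Request:
{"op": "servo_tool", "data": {"series": [[0,-0.2,0,0,0,0,0],[0,-0.4,0,0,0,0,0],[0,-0.52,0,0,0,0,0],[0,-0.52,0,0,0,0,0],[0,-0.52,0,0,0,0,0]]}}

```text
time: 11.9
tool_pos: [0.5631, -0.1991, 0.1888]
tcp_rot: [-3.086, -0.581, 0.0]
wrist_force: [1.3, 0.3, -1.2]
width: 0.996
grip_force: 0.0
```

```bash
cat > chk.py <<'E'
from h import *
import sys
from scipy.spatial.transform import Rotation as Ro
n,ztop,out=sys.argv[1],float(sys.argv[2]),sys.argv[3]
i=bot.camera_info("wrist"); im=bot.read_camera("wrist"); cv2.imwrite(out,im[:,:,::-1])
st=bot.read_state(); p=st["tool_pos"]; R=Ro.from_rotvec(st["tcp_rot"]).as_matrix(); y=R[:,1]
print(st["time"],p,"yawY",np.degrees(np.arctan2(y[1],y[0])),"w",st["width"],"z",R[:,2].round(3))
print("axis px top/floor",proj(i,p+R[:,2]*((ztop-p[2])/R[2,2])),proj(i,p+R[:,2]*((.004-p[2])/R[2,2])))
for f in ("trace","mark_of"):
    for d in getattr(bot,f)(n,"wrist")[:2]:
        if "box" in d: print(f,round(d["score"],2),(np.array(d["box"])*[640,480,640,480]).round(1))
        else: print(f,round(d["score"],2),(np.array(d["at"])*[480,640])[::-1].round(1),back(i,d["at"][1]*640,d["at"][0]*480,.004).round(4))
E
python3 chk.py dropper .094 pics/w6.png
```

```text
11.95 [ 0.56308864 -0.19867654  0.18880378] yawY -68.6096632496797 w 1.0009036383758316 z [-0.     0.001 -1.   ]
axis px top/floor [[318.66551864 242.42573206]] [[318.78580832 212.22976267]]
trace 0.89 [303.3 195.  337.6 249.4]
trace 0.28 [305.5 315.5 350.1 393. ]
mark_of 0.78 [318.8 210. ] [ 0.5648 -0.1978  0.004 ]
```

View pics/w6.png

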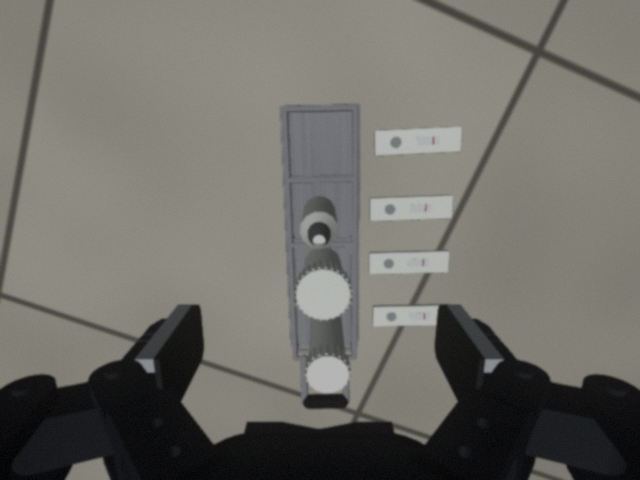

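The dropper tip is at (319,240) and the tool axis projects to (319,242). I'll grip it.

Request:
{"op": "servo_tool", "data": {"series": [[0.01,0.005,-0.25,0,0,0,0],[0.01,0.005,-0.5,0,0,0,0],[0.01,0.005,-0.75,0,0,0,0],[0.01,0.005,-0.92,0,0,0,0],[0.01,0.005,-1,0,0,0,0],[0.01,0.005,-1,0,0,0,0.3],[0.01,0.005,-1,0,0,0,0.6],[0.01,0.005,-1,0,0,0,1],[0.01,0.005,-1,0,0,0,1],[0.01,0.005,-1,0,0,0,1],[0.01,0.005,-1,0,0,0,1],[0.01,0.005,-1,0,0,0,1],[0.01,0.005,-1,0,0,0,1],[0.01,0.005,-1,0,0,0,1]], "newtons": 30}}

```text
time: 13.45
tool_pos: [0.5663, -0.1995, 0.0408]
tcp_rot: [3.086, 0.582, 0.005]
wrist_force: [0.4, 1.0, 6.2]
width: 0.311
grip_force: 30.8
```

Request:
{"op": "servo_tool", "data": {"series": [[0,0,0.1,0,0,0,1],[0,0,0.25,0,0,0,1],[0,0,0.45,0,0,0,1],[0,0,0.7,0,0,0,1],[0,0,0.9,0,0,0,1],[0,0,1,0,0,0,1]]}}

```text
time: 14.05
tool_pos: [0.5664, -0.1997, 0.1933]
tcp_rot: [3.084, 0.582, 0.008]
wrist_force: [0.9, -0.9, -0.8]
width: 0.306
grip_force: 30.3
```

Request:
{"op": "servo_tool", "data": {"series": [[0,0.2,0,0,0,0.02,1],[-0.05,0.4,0,0,0,0.04,1],[-0.1,0.7,0,0,0,0.06,1],[-0.185,1,0,0,0,0.092,1]]}}

```text
time: 14.45
tool_pos: [0.5364, -0.048, 0.1884]
tcp_rot: [-2.97, -1.024, 0.001]
wrist_force: [0.3, 0.1, -1.3]
width: 0.306
grip_force: 30.3
```

Request:
{"op": "servo_tool", "data": {"series": [[0,0.3,0,0,0,0,1],[0,0.6,0,0,0,0,1],[0,0.8,0,0,0,0,1],[0,1,0,0,0,0,1]]}}

```text
time: 14.85
tool_pos: [0.536, 0.1026, 0.1884]
tcp_rot: [-2.97, -1.023, 0.002]
wrist_force: [0.3, -0.9, -0.4]
width: 0.311
grip_force: 30.3
```

Request:
{"op": "servo_tool", "data": {"series": [[0,0.25,0,0,0,0,1],[0,0.5,0,0,0,0,1],[0,0.65,0,0,0,0,1],[0,0.725,0,0,0,0,1],[0,0.725,0,0,0,0,1],[0,0.725,0,0,0,0,1]]}}

```text
time: 15.45
tool_pos: [0.5367, 0.2089, 0.1884]
tcp_rot: [2.97, 1.021, -0.002]
wrist_force: [0.5, 0.2, -0.0]
width: 0.305
grip_force: 30.3
```

```bash
python3 chk.py slim_tube .094 pics/w7.png; python3 -c "
from h import *
i=bot.camera_info('wrist'); print(proj(i,[[.5376,.2105,.03],[.4966,.1785,.004]]))"
```

```text
15.5 [0.53688583 0.20858763 0.18856861] yawY -52.093675626120984 w 0.30543274198323217 z [-0.001 -0.001 -1.   ]
axis px top/floor [[319.89390287 243.07170296]] [[319.69233985 212.67183416]]
[[317.62725737 217.37344153]
 [317.89677089 268.31725102]]
```

View pics/w7.png

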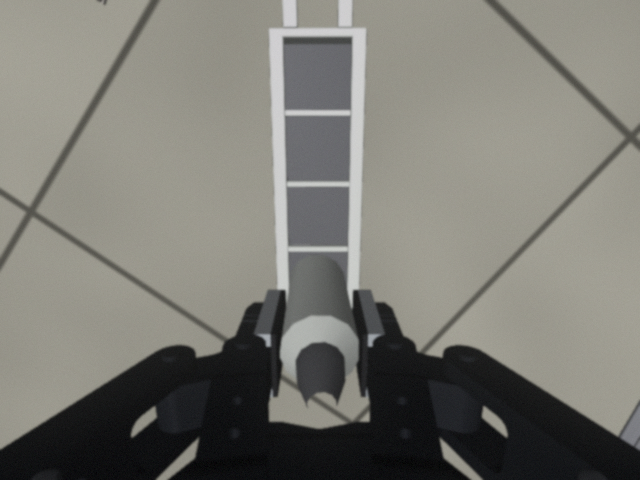

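Slot 3 (rows 184–249) is centred under the bottle. I'll lower, release and retreat.

Request:
{"op": "servo_tool", "data": {"series": [[0.005,0.01,-0.2,0,0,0,1],[0.005,0.01,-0.4,0,0,0,1],[0.005,0.01,-0.6,0,0,0,1],[0.005,0.01,-0.78,0,0,0,1],[0.005,0.01,-0.9,0,0,0,1],[0.005,0.01,-0.96,0,0,0,1],[0.005,0.01,-0.985,0,0,0,1],[0.005,0.01,-0.995,0,0,0,1],[0.005,0.01,-1,0,0,0,1],[0.005,0.01,-1,0,0,0,1],[0.005,0.01,-1,0,0,0,1]]}}

```text
time: 16.7
tool_pos: [0.5389, 0.2114, 0.0407]
tcp_rot: [2.971, 1.021, 0.004]
wrist_force: [-2.6, -0.8, 6.1]
width: 0.304
grip_force: 30.5
```

Request:
{"op": "servo_tool", "data": {"series": [[0,0,0,0,0,0,0.8],[0,0,0,0,0,0,0.5],[0,0,0,0,0,0,0.2],[0,0,0,0,0,0,0],[0,0,0,0,0,0,0],[0,0,0,0,0,0,0],[0,0,0,0,0,0,0],[0,0,0.1,0,0,0,0],[0,0,0.3,0,0,0,0],[0,0,0.6,0,0,0,0],[0,0,0.9,0,0,0,0],[0,0,1,0,0,0,0]]}}

```text
time: 17.9
tool_pos: [0.5412, 0.2124, 0.1963]
tcp_rot: [2.971, 1.021, 0.017]
wrist_force: [0.4, -0.3, 0.6]
width: 0.997
grip_force: 0.0
```

Request:
{"op": "servo_tool", "data": {"series": [[0,-0.25,0,0,0,-0.02,0],[0,-0.5,0,0,0,-0.04,0],[0,-0.75,0,0,0,-0.06,0],[0,-1,0,0,0,-0.092,0]]}}

```text
time: 18.3
tool_pos: [0.5374, 0.0601, 0.1894]
tcp_rot: [3.088, 0.579, 0.001]
wrist_force: [0.7, -0.8, 0.4]
width: 1.001
grip_force: 0.0
```

Request:
{"op": "servo_tool", "data": {"series": [[0,-0.25,0,0,0,0,0],[0,-0.5,0,0,0,0,0],[0,-0.75,0,0,0,0,0],[-0.1,-1,0,0,0,0,0]]}}

```text
time: 18.7
tool_pos: [0.5236, -0.0904, 0.1895]
tcp_rot: [3.086, 0.583, 0.002]
wrist_force: [-0.3, -0.9, 1.0]
width: 0.999
grip_force: 0.0
```

Request:
{"op": "servo_tool", "data": {"series": [[0,-0.3,0,0,0,0,0],[0,-0.6,0,0,0,0,0],[-0.01,-0.8,0,0,0,0,0],[-0.012,-0.873,0,0,0,0,0],[-0.012,-0.873,0,0,0,0,0],[-0.012,-0.873,0,0,0,0,0]]}}

```text
time: 19.3
tool_pos: [0.5209, -0.2187, 0.1888]
tcp_rot: [-3.086, -0.582, 0.0]
wrist_force: [-0.6, -0.2, -0.2]
width: 0.998
grip_force: 0.0
```

```bash
python3 chk.py squat_jar .072 pics/w8.png
```

```text
19.35 [ 0.52091334 -0.21833003  0.18877421] yawY -68.56999170998795 w 0.9953730646868937 z [-0.     0.001 -1.   ]
axis px top/floor [[318.74752899 233.19330225]] [[318.82707117 212.18353304]]
trace 0.8 [289.8 197.8 351.4 260.4]
mark_of 0.63 [320.3 214.4] [ 0.5195 -0.22    0.004 ]
```

View pics/w8.png

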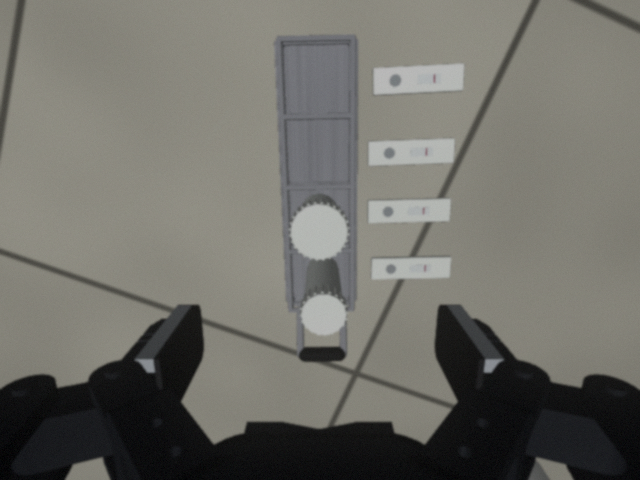

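The jar cap centre is at (320,232) and the tool axis projects to (319,233).

Request:
{"op": "servo_tool", "data": {"series": [[0,0,-0.25,0,0,0,0],[0,0,-0.5,0,0,0,0],[0,0,-0.75,0,0,0,0],[0,0,-0.92,0,0,0,0],[0,0,-1,0,0,0,0],[0,0,-1,0,0,0,0.2],[0,0,-1,0,0,0,0.4],[0,0,-1,0,0,0,0.6],[0,0,-1,0,0,0,1],[0,0,-1,0,0,0,1],[0,0,-1,0,0,0,1],[0,0,-1,0,0,0,1],[0,0,-1,0,0,0,1]], "newtons": 40}}

```text
time: 20.75
tool_pos: [0.5227, -0.2204, 0.0411]
tcp_rot: [3.085, 0.582, 0.005]
wrist_force: [-0.9, 0.9, 5.5]
width: 0.455
grip_force: 40.0
```

Request:
{"op": "servo_tool", "data": {"series": [[0,0,0.1,0,0,0,1],[0,0,0.25,0,0,0,1],[0,0,0.45,0,0,0,1],[0,0,0.7,0,0,0,1],[0,0,0.9,0,0,0,1],[0,0,1,0,0,0,1],[0,0,1,0,0,0,1]]}}

```text
time: 21.45
tool_pos: [0.5227, -0.2206, 0.1924]
tcp_rot: [3.083, 0.582, 0.008]
wrist_force: [-0.9, 0.3, -0.4]
width: 0.456
grip_force: 40.2
```

```bash
python3 chk.py squat_jar .072 pics/w9.png
```

```text
21.5 [ 0.52146974 -0.22001601  0.1899735 ] yawY -68.62033538733101 w 0.4557236990542077 z [ 0.002 -0.001 -1.   ]
axis px top/floor [[317.22470409 233.89768493]] [[317.36387275 213.19807449]]
trace 0.57 [261.1 246.8 380.6 407.9]
mark_of 0.67 [313.5 278. ] [ 0.4653 -0.2386  0.004 ]
```

View pics/w9.png

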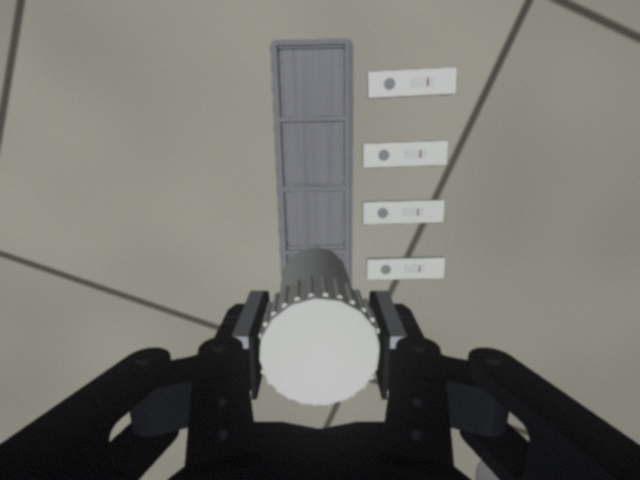

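The jar hangs straight in the pads, and the wire rack and cassettes are undisturbed.

Request:
{"op": "servo_tool", "data": {"series": [[0,0.2,0,0,0,0.02,1],[0.1,0.4,0,0,0,0.04,1],[0.2,0.7,0,0,0,0.06,1],[0.3,1,0,0,0,0.092,1]]}}

```text
time: 22.0
tool_pos: [0.5647, -0.0685, 0.1861]
tcp_rot: [-2.968, -1.023, 0.006]
wrist_force: [0.4, -0.7, -0.5]
width: 0.455
grip_force: 40.3
```

Request:
{"op": "servo_tool", "data": {"series": [[0.02,0.3,0,0,0,0,1],[0.05,0.6,0,0,0,0,1],[0.08,0.8,0,0,0,0,1],[0.08,1,0,0,0,0,1]]}}

```text
time: 22.4
tool_pos: [0.5766, 0.082, 0.1859]
tcp_rot: [-2.969, -1.023, 0.007]
wrist_force: [0.6, -0.4, -0.3]
width: 0.454
grip_force: 40.3
```

Request:
{"op": "servo_tool", "data": {"series": [[0,0.3,0,0,0,0,1],[0,0.6,0,0,0,0,1],[0,0.8,0,0,0,0,1],[0,0.95,0,0,0,0,1],[0,1,0,0,0,0,1]]}}

```text
time: 22.9
tool_pos: [0.5763, 0.2321, 0.1859]
tcp_rot: [-2.969, -1.025, 0.007]
wrist_force: [-1.6, 0.1, -0.9]
width: 0.454
grip_force: 40.3
```

Request:
{"op": "servo_tool", "data": {"series": [[0,0.05,0,0,0,0,1],[0,0.08,0,0,0,0,1],[0,0.08,0,0,0,0,1],[0,0.08,0,0,0,0,1]]}}

```text
time: 23.3
tool_pos: [0.5781, 0.2414, 0.1888]
tcp_rot: [2.971, 1.02, -0.0]
wrist_force: [0.5, -0.3, 0.7]
width: 0.456
grip_force: 40.3
```

```bash
python3 chk.py squat_jar .072 pics/w10.png; python3 -c "
from h import *
i=bot.camera_info('wrist'); print(proj(i,[[.5786,.2425,.03]]))"
```

```text
23.35 [0.57813551 0.24134947 0.18890879] yawY -52.116257558733814 w 0.44957296519157913 z [-0. -0. -1.]
axis px top/floor [[319.40394961 233.57370562]] [[319.3491711  212.48990011]]
trace 0.79 [259.3 247.2 382.9 406.7]
mark_of 0.65 [312.7 276.2] [0.529  0.2105 0.004 ]
[[318.63883625 218.35245911]]
```

View pics/w10.png

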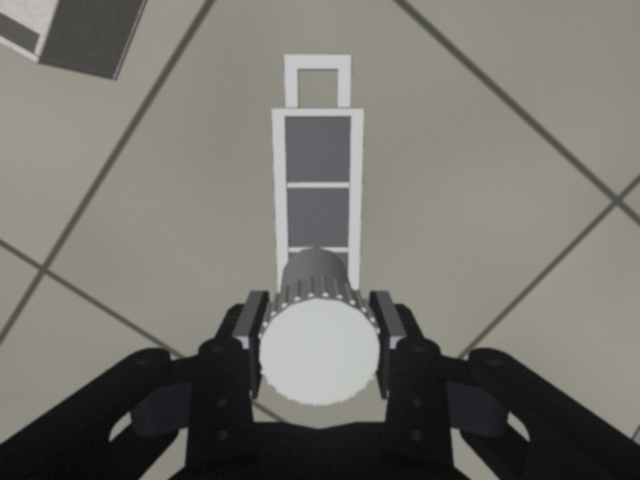

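Slot 2 (rows 185–248) is centred where predicted. Lowering.

Request:
{"op": "servo_tool", "data": {"series": [[0,0.005,-0.2,0,0,0,1],[0,0.005,-0.4,0,0,0,1],[0,0.005,-0.6,0,0,0,1],[0,0.005,-0.78,0,0,0,1],[0,0.005,-0.9,0,0,0,1],[0,0.005,-0.96,0,0,0,1],[0,0.005,-0.985,0,0,0,1],[0,0.005,-0.995,0,0,0,1],[0,0.005,-1,0,0,0,1],[0,0.005,-1,0,0,0,1],[0,0.005,-1,0,0,0,1]]}}

```text
time: 24.55
tool_pos: [0.5791, 0.2436, 0.0412]
tcp_rot: [-2.971, -1.021, -0.004]
wrist_force: [-3.4, 0.1, 5.6]
width: 0.457
grip_force: 40.7
```

Request:
{"op": "servo_tool", "data": {"series": [[0,0,0,0,0,0,0.8],[0,0,0,0,0,0,0.5],[0,0,0,0,0,0,0.2],[0,0,0,0,0,0,0],[0,0,0,0,0,0,0],[0,0,0,0,0,0,0],[0,0,0,0,0,0,0],[0,0,0.1,0,0,0,0],[0,0,0.3,0,0,0,0],[0,0,0.6,0,0,0,0],[0,0,0.9,0,0,0,0],[0,0,1,0,0,0,0]]}}

```text
time: 25.75
tool_pos: [0.5813, 0.2444, 0.1967]
tcp_rot: [-2.971, -1.021, -0.017]
wrist_force: [0.7, 0.8, 0.4]
width: 1.002
grip_force: 0.0
```

Request:
{"op": "servo_tool", "data": {"series": [[-0.05,-0.25,0,0,0,-0.02,0],[-0.1,-0.5,0,0,0,-0.04,0],[-0.15,-0.75,0,0,0,-0.06,0],[-0.23,-1,0,0,0,-0.092,0]]}}

```text
time: 26.15
tool_pos: [0.5432, 0.0918, 0.1894]
tcp_rot: [3.088, 0.579, 0.001]
wrist_force: [0.4, -0.5, -0.4]
width: 1.001
grip_force: 0.0
```

Request:
{"op": "servo_tool", "data": {"series": [[-0.05,-0.25,0,0,0,0,0],[-0.1,-0.5,0,0,0,0,0],[-0.15,-0.75,0,0,0,0,0],[-0.23,-1,0,0,0,0,0]]}}

```text
time: 26.55
tool_pos: [0.5087, -0.0584, 0.1894]
tcp_rot: [3.087, 0.583, 0.001]
wrist_force: [0.7, -0.5, 0.2]
width: 1.0
grip_force: 0.0
```

Request:
{"op": "servo_tool", "data": {"series": [[-0.05,-0.25,0,0,0,0,0],[-0.1,-0.5,0,0,0,0,0],[-0.15,-0.75,0,0,0,0,0],[-0.23,-1,0,0,0,0,0]]}}

```text
time: 26.95
tool_pos: [0.4742, -0.2084, 0.1894]
tcp_rot: [3.087, 0.583, 0.001]
wrist_force: [0.4, -0.7, -0.0]
width: 0.998
grip_force: 0.0
```

Request:
{"op": "servo_tool", "data": {"series": [[0,-0.15,0,0,0,0,0],[0,-0.227,0,0,0,0,0],[0,-0.227,0,0,0,0,0],[0,-0.227,0,0,0,0,0]]}}

```text
time: 27.35
tool_pos: [0.4745, -0.2402, 0.1889]
tcp_rot: [-3.086, -0.583, 0.0]
wrist_force: [-0.0, 0.4, -0.2]
width: 0.999
grip_force: 0.0
```

```bash
python3 chk.py universal .092 pics/w11.png
```

```text
27.4 [ 0.47457157 -0.23988215  0.18878119] yawY -68.57530664744603 w 1.0021316847802824 z [-0.     0.001 -1.   ]
axis px top/floor [[318.76051439 241.52443776]] [[318.85086013 212.23225137]]
trace 0.97 [295.7 193.8 348.1 264.3]
mark_of 0.67 [320.  211.2] [ 0.4757 -0.2403  0.004 ]
```

View pics/w11.png

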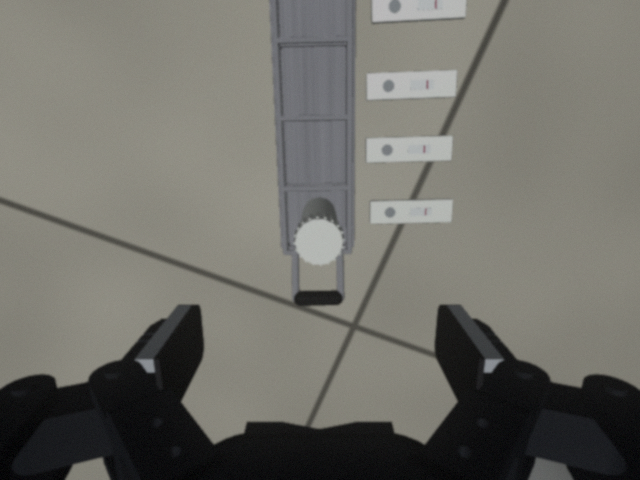

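The cap is centred at (320,242), right on the tool axis. I'll grip the universal.

Request:
{"op": "servo_tool", "data": {"series": [[0,0,-0.25,0,0,0,0],[0,0,-0.5,0,0,0,0],[0,0,-0.75,0,0,0,0],[0,0,-0.92,0,0,0,0],[0,0,-0.98,0,0,0,0],[0,0,-0.98,0,0,0,0.3],[0,0,-0.98,0,0,0,0.6],[0,0,-0.98,0,0,0,1],[0,0,-0.98,0,0,0,1],[0,0,-0.98,0,0,0,1],[0,0,-0.98,0,0,0,1],[0,0,-0.98,0,0,0,1],[0,0,-0.98,0,0,0,1],[0,0,-0.98,0,0,0,1]], "newtons": 30}}

```text
time: 28.9
tool_pos: [0.4759, -0.2417, 0.0437]
tcp_rot: [3.085, 0.582, 0.004]
wrist_force: [-0.3, 0.4, 7.8]
width: 0.344
grip_force: 29.1
```

Request:
{"op": "servo_tool", "data": {"series": [[0,0,0.1,0,0,0,1],[0,0,0.25,0,0,0,1],[0,0,0.45,0,0,0,1],[0,0,0.7,0,0,0,1],[0,0,0.9,0,0,0,1],[0,0,1,0,0,0,1]]}}

```text
time: 29.5
tool_pos: [0.476, -0.2419, 0.1963]
tcp_rot: [3.083, 0.582, 0.007]
wrist_force: [0.7, -0.1, -0.0]
width: 0.345
grip_force: 29.6
```

Request:
{"op": "servo_tool", "data": {"series": [[0.06,0.2,0,0,0,0.02,1],[0.12,0.4,0,0,0,0.04,1],[0.2,0.7,0,0,0,0.06,1],[0.3,1,0,0,0,0.092,1]]}}

```text
time: 29.9
tool_pos: [0.5188, -0.0899, 0.1916]
tcp_rot: [-2.97, -1.023, 0.001]
wrist_force: [0.8, -0.3, -1.1]
width: 0.347
grip_force: 29.7
```

Request:
{"op": "servo_tool", "data": {"series": [[0.1,0.3,0,0,0,0,1],[0.2,0.6,0,0,0,0,1],[0.25,0.8,0,0,0,0,1],[0.3,1,0,0,0,0,1]]}}

```text
time: 30.3
tool_pos: [0.5641, 0.0608, 0.1913]
tcp_rot: [-2.97, -1.023, 0.002]
wrist_force: [0.6, -0.1, -0.2]
width: 0.34
grip_force: 29.7
```

Request:
{"op": "servo_tool", "data": {"series": [[0.1,0.3,0,0,0,0,1],[0.2,0.6,0,0,0,0,1],[0.25,0.8,0,0,0,0,1],[0.3,1,0,0,0,0,1]]}}

```text
time: 30.7
tool_pos: [0.6091, 0.2106, 0.1911]
tcp_rot: [2.97, 1.023, -0.003]
wrist_force: [-0.1, -0.6, -0.0]
width: 0.341
grip_force: 29.7
```

Request:
{"op": "servo_tool", "data": {"series": [[0.03,0.2,0,0,0,0,1],[0.065,0.38,0,0,0,0,1],[0.065,0.434,0,0,0,0,1],[0.065,0.434,0,0,0,0,1],[0.065,0.434,0,0,0,0,1]]}}

```text
time: 31.2
tool_pos: [0.6187, 0.2731, 0.1914]
tcp_rot: [2.97, 1.021, -0.002]
wrist_force: [-0.7, -0.9, -0.9]
width: 0.342
grip_force: 29.7
```

```bash
python3 chk.py universal .092 pics/w12.png; python3 - <<'E'
from h import *
import pickle
st=bot.read_state(); print(st["wrist_force"],st["width"],st["grip_force"])
i=bot.camera_info("wrist"); print(proj(i,[[.6196,.2745,.03]]))
g=cv2.imread("pics/w12.png",0)
print(g[140:300:4,320]); print("row205",g[205,250:390:4])
E
```

```text
31.25 [0.61888078 0.27280197 0.19155875] yawY -52.09387942999731 w 0.34228531323716105 z [-0.001 -0.001 -1.   ]
axis px top/floor [[319.8927127  240.81825199]] [[319.70112333 211.89007592]]
trace 0.6 [263.4 245.9 378.9 429. ]
mark_of 0.64 [316.5 270.2] [0.5752 0.2423 0.004 ]
[ 0.59198251 -0.73141378 -0.59319561] 0.3469014682925429 29.6852451749146
[[317.84350878 216.73858501]]
[200 140 145 146 147 146 145 145 141 103 192 190 102  99  99 101  97 101
 100 100  98  98  98  98  97  99 114 194 102  97  97  97  98  97  98  99
  98  98 100  99]
row205 [141 141 140 144 145 141 144 198 199 170 101 100  99  98  98  96  99  98
  95  98  99  97  98 102 101 187 199 195 138 142 144 145 143 142 142]
```

The pixel profile puts slot 1 at rows 186–246, centred at (319,216), against a prediction of (318,217). Lowering.

Request:
{"op": "servo_tool", "data": {"series": [[0.003,0.005,-0.2,0,0,0,1],[0.003,0.005,-0.4,0,0,0,1],[0.003,0.005,-0.6,0,0,0,1],[0.003,0.005,-0.78,0,0,0,1],[0.003,0.005,-0.9,0,0,0,1],[0.003,0.005,-0.96,0,0,0,1],[0.003,0.005,-0.985,0,0,0,1],[0.003,0.005,-0.995,0,0,0,1],[0.003,0.005,-1,0,0,0,1],[0.003,0.005,-1,0,0,0,1],[0.003,0.005,-1,0,0,0,1]]}}

```text
time: 32.45
tool_pos: [0.621, 0.2754, 0.0439]
tcp_rot: [-2.971, -1.022, -0.005]
wrist_force: [-0.8, -0.0, 6.3]
width: 0.342
grip_force: 29.6
```

Request:
{"op": "servo_tool", "data": {"series": [[0,0,0,0,0,0,0.8],[0,0,0,0,0,0,0.5],[0,0,0,0,0,0,0.2],[0,0,0,0,0,0,0],[0,0,0,0,0,0,0],[0,0,0,0,0,0,0],[0,0,0,0,0,0,0],[0,0,0.1,0,0,0,0],[0,0,0.3,0,0,0,0],[0,0,0.6,0,0,0,0],[0,0,0.9,0,0,0,0],[0,0,1,0,0,0,0]]}}

```text
time: 33.65
tool_pos: [0.6231, 0.2762, 0.2002]
tcp_rot: [-2.97, -1.021, -0.018]
wrist_force: [0.6, 0.3, 0.7]
width: 0.998
grip_force: 0.0
```

Request:
{"op": "servo_tool", "data": {"series": [[-0.1,-0.1,0.25,0,0,0,0],[-0.2,-0.2,0.5,0,0,0,0],[-0.35,-0.3,0.75,0,0,0,0],[-0.4,-0.3,0.9,0,0,0,0],[-0.4,-0.3,0.9,0,0,0,0],[-0.4,-0.3,0.9,0,0,0,0]]}}

```text
time: 34.25
tool_pos: [0.5598, 0.2299, 0.3277]
tcp_rot: [-2.971, -1.022, -0.003]
wrist_force: [-0.5, 0.0, -0.6]
width: 1.0
grip_force: 0.0
```

```bash
python3 - <<'E'
from h import *
S=dict(universal=(.6196,.2745),squat_jar=(.5786,.2425),dropper=(.5376,.2105),slim_tube=(.4966,.1785))
T=dict(universal=.092,dropper=.094,slim_tube=.090,squat_jar=.072)
for c in ("wrist","top"):
    i=bot.camera_info(c); im=bot.read_camera(c); cv2.imwrite(f"pics/end_{c}.png",im[:,:,::-1])
    for n,(x,y) in S.items():
        tr=bot.trace(n,c)[:1]; mk=bot.mark_of(n,c)[:1]
        print(c,n,"expect base/top",proj(i,[[x,y,.004],[x,y,T[n]]]).round().tolist(),"box",[(round(d["score"],2),(np.array(d["box"])*[640,480,640,480]).round().tolist()) for d in tr],"mk",[(round(d["score"],2),(np.array(d["at"])[::-1]*[640,480]).round().tolist()) for d in mk])
st=bot.read_state(); print(st["time"],st["tool_pos"],st["wrist_force"])
E
```

```text
wrist universal expect base/top [[320.0, 123.0], [321.0, 122.0]] box [(0.76, [305.0, 105.0, 335.0, 141.0])] mk []
wrist squat_jar expect base/top [[320.0, 169.0], [321.0, 176.0]] box [(0.81, [298.0, 156.0, 338.0, 198.0])] mk [(0.72, [318.0, 171.0])]
wrist dropper expect base/top [[320.0, 213.0], [321.0, 232.0]] box [(0.93, [307.0, 203.0, 331.0, 239.0])] mk [(0.59, [320.0, 213.0])]
wrist slim_tube expect base/top [[320.0, 254.0], [321.0, 279.0]] box [(0.74, [309.0, 248.0, 333.0, 290.0])] mk [(0.92, [320.0, 251.0])]
top universal expect base/top [[152.0, 203.0], [137.0, 193.0]] box [(0.95, [126.0, 184.0, 158.0, 209.0])] mk [(0.86, [151.0, 204.0])]
top squat_jar expect base/top [[168.0, 225.0], [158.0, 219.0]] box [(0.83, [149.0, 207.0, 177.0, 236.0])] mk [(0.77, [169.0, 225.0])]
top dropper expect base/top [[185.0, 247.0], [173.0, 241.0]] box [(0.89, [171.0, 235.0, 192.0, 251.0])] mk [(0.53, [186.0, 246.0])]
top slim_tube expect base/top [[202.0, 269.0], [192.0, 266.0]] box [(0.61, [185.0, 260.0, 208.0, 271.0])] mk [(0.75, [203.0, 268.0])]
35.15 [0.55974498 0.22984537 0.32703163] [ 0.46777541 -0.06242772  0.29571716]
```

All four show upright in the right slots in both cameras, and the gripper is clear.

```bash
python3 -c "
from workcell import bot
print(bot.finish_job())"
```

```text
the job is handed in; nothing more can be done
None
```

I moved all four containers to the white rack in the same order from the handle (universal, squat jar, dropper, slim tube), upright and set down gently, and handed the job in at about 35 s; I never touched the cassettes.

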